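# Fold up the reading stand and lay the calculator on it

### The arm

A 6-joint arm with a two-finger parallel gripper is mounted at the origin on the work surface. World frame = base frame: x ahead of the robot, y to its left, z up, the work surface at z = 0. Lengths are in m, angles in rad, forces in N, time in s.
With the tool pointing down it reaches from about 0.35 to 0.975 m from the base axis. Payload 4.9 kg.
Tool frame: the origin (TCP) lies midway between the tips of the shut fingers; the grasp point (between the pads) lies 19 mm behind it; z points along the fingers, y is the line along which they close (so a half turn about z gives the same grasp; the last joint's range is limited). The gripper opens to 85 mm and grips with 20 to 120 N. Pads are 22 mm wide; open, the fingers measure 114 mm over their backs; the gripper's body (76 mm by 85 mm) begins 54 mm behind the grasp point. The pads swing forward as they close: fully open they stand 13 mm farther back than shut.
Start: joints at [1.101, 0.053, 1.613, -0, 1.476, -0.119], TCP at [0.215, 0.587, 0.231] pointing down, gripper open.
Joint ranges: [-3.01, 3.01], [-1.01, 2.22], [0.06, 2.58], [-1.02, 4.17], [0.09, 2.62], [-3.14, 3.14]. Speed limits (rad/s): [2.57, 2.57, 3.14, 3.14, 3.14, 3.14].

### API

Orientations are given as a rotation vector (axis times angle).
In Python, from station import ctrl gives the robot as it stands.
- The arm moves only by the shell command python3 -m handwheel 'ROWS' [FORCE]. ROWS is JSON, a list of rows, each an object with "gripper": the gripper command: -1 is fully open, 1 is shut, values between are in proportion; "offset": the shift along the tool's x, y, z in mm, a list of three; "rotation": the turn, a rotation vector about the tool's x, y, z in rad, a list of three. A call has exactly 8 rows; each row is the pose to reach, as a shift and turn from the pose commanded when the call began, along the tool's axes at that moment; what a row does not reach only later rows make up. A row lasts 1/8 s, in which the tool goes at most 62.5 mm and 10.7 degrees, less where a joint would pass 70% of its speed; a pose out of reach is approached as far as the arm can. A call with a gripper value outside its range is refused whole. The fingers move at their own pace and stop on an object; FORCE is the grip in N (left out, the last holds). Time passes only in rows, so rows that repeat a pose let the fingers close, or fill a call up. It gives the time, the measured TCP pose, the force, the opening and the grip force at its end, in the units of the state.
- ctrl.get_obs(): the state, without advancing time (a new reading comes with each control period).
- ctrl.get_image(name): name is "scene" or "top" or "wrist"; returns a dict with "image" (384x512x3 uint8, red, green, blue), "fovy" (degrees; the focal length in pixels is half the picture's height over the tangent of half this angle, whatever the lens; pixels are square), "cx", "cy" (the principal point, pixels), "xyz" and "attitude" of the camera in the world. Camera axes: x right, y up, looking along -z (the intrinsics and any distortion apply to the point x, -y, -z); pixel columns grow to the right and rows downward; lengths in m; the calibration is good to about 2 mm. A picture is of the moment at which its call begins. There is no depth.
- ctrl.finish_job(): hands the job in; it is judged then, once.
The state is a dict: "t": time; "q": joint angles; "dq": joint speeds; "effort": joint torques, N m; "tool_pos": TCP position; "tool_rot": TCP orientation; "contact_force": force on the tool from outside, world axes, zero at the start; "wrist_torque": the same for the moment, N m; "opening": finger opening in m; "grip_force": force on a finger pad.
Only numpy, scipy, OpenCV 4.12 (cv2) and the standard library are available. Lean on these libraries where they do the work, as an engineer would, in place of code of your own. Each camera call takes 0.05 s, during which the arm holds its last target. There are 200 camera calls.

### The job

For the person across the desk, fold the board of the reading stand up by its tab until it slopes at 35 degrees to the desk, and let it go. Then lay the calculator on the sloping board, keys outward and display end uppermost, near the middle and square to the board, its lower end down on the ledge; set it down without dropping it. Leave the mug, the stapler and the pen pot where they are, and the board at its 35 degrees.

Things in the scene. Friction and masses are not known exactly. Their poses are not given: they have to be found in the camera images.
- stand: Folding reading stand fixed to the desk, facing away from the robot. Dark steel base plate 200 x 200 x 14 mm; origin at the centre of its underside, on the desk. Its x axis points level from the hinge edge (with the ledge, away from the robot) to the edge with the tab (robot's side), y along the hinge, z up. The hinge line runs along y at x = -85 mm, z = 30 mm in this frame.
- board (a joint): Angle of the stand's board above level, in rad: 0 lying flat over the base, 0.61 = 35 degrees (wanted), 1.3 the stop. The board turns about the hinge at its ledge edge; its other edge, with the tab, rises as the angle grows. The hinge is stiff (1.4 N m: about 9 to 11 N at the tab) and the board stays wherever it is left, also with the calculator on it.
- board_ledge (a point): Middle of the inner corner between the upper surface of the stand's aluminium board and its ledge. Turns with the board: x up the board to the tab, y along the ledge, z square out of the surface. Hinge line at x = -5, z = -8 mm here. Board 8 mm thick, 190 mm wide, reaching to x = 170 mm; ledge: a lip along the whole width, 10 mm thick, 18 mm high above the surface.
- board_tab (a point): Centre of the aluminium tab that stands square up from the board's surface at the middle of the edge opposite the ledge, to grip or push: 12 mm thick (along the board's x), 60 mm wide (y), 35 mm high above the board's surface. The point is 164 mm up the board from the ledge corner and 17.5 mm above the board's surface. Axes as for board_ledge.
- calc_center (a point): Centre of the loose white desk calculator, a box 125 mm long (x), 58 mm wide (y), 22 mm thick (z), 0.1 to 0.25 kg, lying on the desk keys up. Its x axis points towards the end with the display (roughly towards the robot), z out of the face with the keys.
- calc_display (a point): Middle of the calculator's display, 40 mm from the centre towards its display end, on the key face. Axes as for calc_center.
- mug: White mug, 80 mm across, 90 mm high; origin under its centre. To be left alone.
- stapler: Black stapler 150 x 38 x 56 mm; origin under its centre, x along it. To be left alone.
- penpot: Square wooden pen pot 75 x 75 x 95 mm with pens sticking out to 150 mm; origin under its centre. To be left alone.
Things that resemble listed ones, but are neither listed nor needed, are in the scene too. Several things look just like the part that bears calc_center: the one meant starts farthest to the robot's left.

How it is judged:
On the way:
1. the board is folded up to 35 degrees (within 6) and let go, before the calculator is moved (value of joint board between 0.506 and 0.716 rad and contact force between the fingers and stand below 0.1 N and distance of calc_center from where it was at the start of the episode below 0.03 m), for 0.2 s.
At the end, for the whole second after the job is handed in: The board stands at 35 degrees (within 6); the calculator lies at rest flat on it (within 7 degrees), keys outward, display end uppermost, square to the board within 11 degrees, its middle within 40 mm of the board's centre line, its lower end within 12 mm of the ledge; released (value of joint board between 0.506 and 0.716 rad and x of calc_center in the frame of board_ledge between 0.055 and 0.0745 m and y of calc_center in the frame of board_ledge between -0.04 and 0.04 m and z of calc_center in the frame of board_ledge between 0.005 and 0.016 m and angle between the z axis of calc_center and the z axis of board_ledge, either way round below 0.12 rad and angle between the x axis of calc_center and the x axis of board_ledge, either way round below 0.2 rad and angle between calc_center's own z axis and vertical below 1.2 rad and x of calc_display in the frame of board_ledge above 0.08 m and linear speed of calc below 0.02 m/s); the robot touches nothing.
It fails at once if the calculator is dropped (falls freely faster than 0.6 m/s) (linear speed of calc above 0.6 m/s and contact force between the fingers and calc below 0.1 N).
It fails at once if the mug is shifted by more than 20 mm (distance of mug from where it was at the start of the episode above 0.02 m).
It fails at once if the stapler is shifted by more than 20 mm (distance of stapler from where it was at the start of the episode above 0.02 m).
It fails at once if the pen pot is shifted by more than 20 mm (distance of penpot from where it was at the start of the episode above 0.02 m).
It also fails if it takes over 56 s, if anything falls off the work surface, if the arm or the gripper's body presses on something with over 40 N, if the wrist force passes 120 N, or if a joint passes its speed limit or range.

## Working session

There is one attempt and no reset: what is moved stays moved. The work goes in short steps, Python scripts to look and compute and a shell command to move; the robot and the scene stay as the last step left them, time stands still between calls to the robot, and variables do not carry over. Pictures are saved under pics/ and viewed, at most 10 in all, crops included, and the job is handed in when it is done.

```bash
mkdir -p pics; ls
cat > h.py <<'E'
import numpy as np,cv2
from scipy.spatial.transform import Rotation as R
from station import ctrl
E
python3 - <<'E'
from h import *
import pickle
d={}
for n in("scene","top","wrist"):
    im=ctrl.get_image(n); d[n]=im
    print(n,{k:v for k,v in im.items() if k!="image"})
pickle.dump(d,open("im0.pkl","wb"))
a=[cv2.cvtColor(d[n]["image"],cv2.COLOR_RGB2BGR) for n in("scene","top")]
for n,i in zip(("scene","top"),a): cv2.imwrite(f"pics/{n}0.png",cv2.resize(i,(768,576),interpolation=cv2.INTER_CUBIC))
print(ctrl.get_obs())
E
```

```text
pics
scene {'fovy': 46.83829752231069, 'cx': 257.13226495975556, 'cy': 191.27808561865737, 'xyz': array([ 1.36869274, -0.30339713,  0.94468834]), 'attitude': array([0.67021592, 0.44330499, 1.13797082])}
top {'fovy': 42.277288674641085, 'cx': 266.39186138461, 'cy': 191.3135378632642, 'xyz': array([ 0.29309048, -0.00817474,  1.6440648 ]), 'attitude': array([ 0.1382532 , -0.13719575, -1.59279541])}
wrist {'fovy': 62.609079959026374, 'cx': 256.942869379504, 'cy': 187.50703960250138, 'xyz': array([0.14361523, 0.61379886, 0.37267351]), 'attitude': array([-0.26345856, -0.18185685,  1.2107466 ])}
{'t': 0.15, 'q': array([ 1.10101972e+00,  5.32068865e-02,  1.61398610e+00,  2.56270164e-05,
        1.47600126e+00, -1.19007941e-01]), 'dq': array([ 0.00061854, -0.00374929, -0.0047658 ,  0.00049823,  0.00108729,
        0.00249493]), 'effort': array([ 6.40296694e-04, -3.94241703e+01, -3.70722306e+01, -8.84725705e-05,
        4.63203178e-03, -3.45841819e-06]), 'tool_pos': array([0.21453702, 0.58650496, 0.23033992]), 'tool_rot': array([-5.48084064e-01, -3.09291602e+00,  2.39553789e-03]), 'contact_force': array([-1.14978253, -0.02390814,  0.01104135]), 'wrist_torque': array([-0.00641679, -0.00766616, -0.00142096]), 'grip_force': 0.0, 'opening': 0.08509679769813257}
```

View pics/scene0.png

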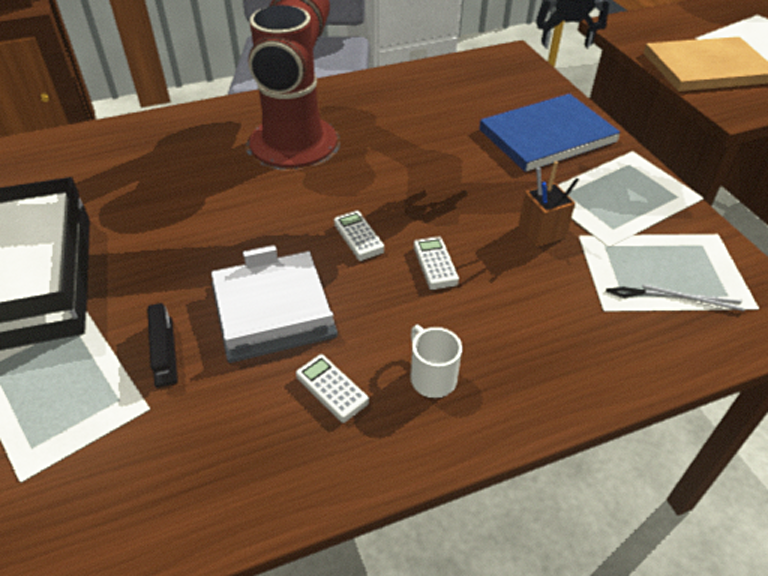

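View pics/top0.png

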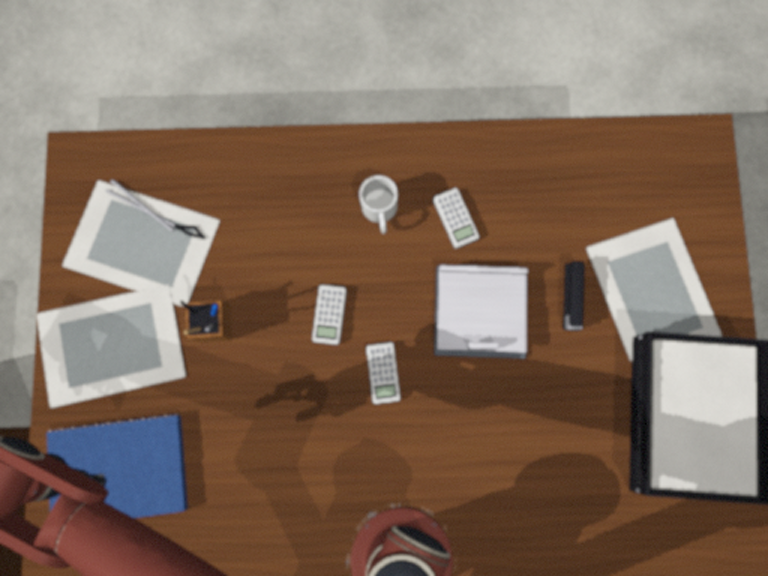

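The calculators, in 768-scale top pixels, are A (329,314), B (382,372) and C (457,217). In the scene view they are at (436,262), (359,235) and (332,388). A is farthest left in the top view, which is the robot's left (+y), so A is the one meant. The board is at top (482,310), with its tab on the robot side at (490,343).

```bash
cat >> h.py <<'E'
def ray(im,u,v):
    f=im["image"].shape[0]/2/np.tan(np.radians(im["fovy"])/2)
    d=R.from_rotvec(im["attitude"]).apply([(u-im["cx"])/f,-(v-im["cy"])/f,-1]); return np.array(im["xyz"]),d
def onz(im,u,v,z):
    o,d=ray(im,u,v); return o+d*(z-o[2])/d[2]
def proj(im,p):
    f=im["image"].shape[0]/2/np.tan(np.radians(im["fovy"])/2)
    c=R.from_rotvec(im["attitude"]).inv().apply(np.array(p)-im["xyz"]); return im["cx"]+f*c[0]/-c[2],im["cy"]-f*c[1]/-c[2]
def tri(a,pa,b,pb):
    o1,d1=ray(a,*pa);o2,d2=ray(b,*pb)
    s=np.linalg.lstsq(np.c_[d1,-d2],o2-o1,rcond=None)[0]
    p,q=o1+s[0]*d1,o2+s[1]*d2; return (p+q)/2,np.linalg.norm(p-q)
E
python3 - <<'E'
from h import *
import pickle
np.set_printoptions(precision=4,suppress=True)
d=pickle.load(open("im0.pkl","rb"))
def blob(n,box,thr,op):
    im=d[n]; g=im["image"].min(2)
    m=np.zeros(g.shape,np.uint8); x0,y0,x1,y1=box
    m[y0:y1,x0:x1]=(g[y0:y1,x0:x1]>thr)*255
    m=cv2.morphologyEx(m,cv2.MORPH_CLOSE,np.ones((op,op)))
    c=max(cv2.findContours(m,0,2)[0],key=cv2.contourArea)
    return c
s=2/3
for name,box,z in(("calcA",(200,180,240,235),.022),("board",(280,165,362,245),.038)):
    c=blob("top",box,105,5)
    print(name,cv2.minAreaRect(c))
    P=np.array([onz(d["top"],u,v,z)[:2] for u,v in c[:,0]]).astype(np.float32)*1000
    r=cv2.minAreaRect(P); print(r,cv2.boxPoints(r))
# mug, stapler, pot approx
for n,u,v,z in(("mug",379,190,.09),("stap",574,295,.056),("pot",203,319,.095)): print(n,onz(d["top"],u*s,v*s,z))
a=cv2.cvtColor(d["top"]["image"],cv2.COLOR_RGB2BGR)[165:245,200:240]
b=cv2.cvtColor(d["top"]["image"],cv2.COLOR_RGB2BGR)[165:245,280:360]
c=cv2.cvtColor(d["scene"]["image"],cv2.COLOR_RGB2BGR)[155:245,130:230]
k=lambda i,f:cv2.resize(i,None,fx=f,fy=f,interpolation=cv2.INTER_NEAREST)
W=np.zeros((560,790,3),np.uint8)
for i,x,y in((k(a,3.5),0,0),(k(b,3.5),145,0),(k(c,3.5),435,0)): W[y:y+i.shape[0],x:x+i.shape[1]]=i
W=W[:320]
cv2.imwrite("pics/crop1.png",W)
E
```

```text
calcA ((218.85592651367188, 209.43772888183594), (19.142196655273438, 39.36222457885742), 7.4314093589782715)
((523.4854125976562, 147.29823303222656), (63.20285415649414, 130.50765991210938), 81.88032531738281) [[454.4223 125.2301]
 [583.6216 106.7971]
 [592.5485 169.3663]
 [463.3492 187.7994]]
board ((321.0582275390625, 205.92808532714844), (61.84648513793945, 58.108306884765625), 2.12109637260437)
((524.5217895507812, -187.1205291748047), (198.9249267578125, 191.78427124023438), 86.2973403930664) [[ 422.4066 -280.1828]
 [ 613.7906 -292.568 ]
 [ 626.637   -94.0583]
 [ 435.253   -81.6731]]
mug [0.7821 0.0283 0.09  ]
stap [ 0.5458 -0.3868  0.056 ]
pot [0.5094 0.4033 0.095 ]
```

View pics/crop1.png

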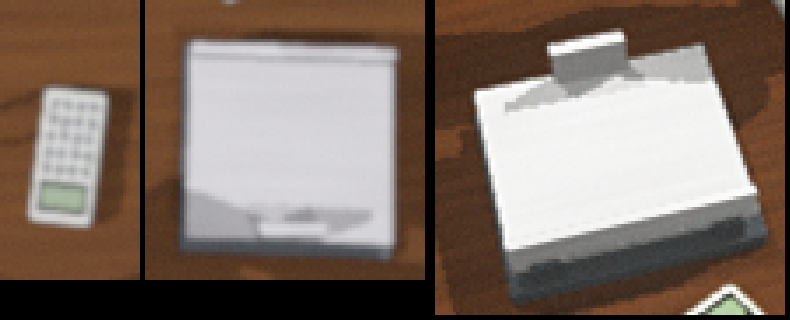

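Crop: calculator A has its display at the bottom, towards the robot, as described. The board's tab top is at about (322,230) in the top view and (173,167) in the scene view. Next I triangulate the stand's corners.

Run:
```python
from h import *
import pickle
np.set_printoptions(precision=4,suppress=True)
d=pickle.load(open("im0.pkl","rb")); T,S=d["top"],d["scene"]
for n,a,b in(("tabtop",(322.2,230.2),(173.4,167.3)),("tab-y",(332,230.2),(162.8,169)),("tab+y",(312.3,230.2),(183.7,165)),("edge-y",(350.6,234.4),(141.4,181.3)),("edge+y",(290.9,234.4),(206.6,168.1)),("lip-y",(352.3,178.7),(150,226.4)),("lip+y",(292.3,177),(221.4,210.1))):
    print(n,*tri(T,a,S,b))
for z in(.073,): print(onz(T,322.2,230.2,z),onz(S,173.4,167.3,z))
```

```text
tabtop [ 0.4401 -0.1821  0.0814] 0.0023285273819141105
tab-y [ 0.4391 -0.2122  0.0841] 0.00311524061042773
tab+y [ 0.4409 -0.1518  0.0808] 0.0008070865916081837
edge-y [ 0.4274 -0.2763  0.0474] 0.0027539457820207865
edge+y [ 0.4332 -0.0854  0.0392] 0.0018560134800152189
lip-y [ 0.6076 -0.2894  0.0583] 0.004172391311521102
lip+y [ 0.6186 -0.0979  0.0547] 0.0025929565458743236
[ 0.4407 -0.1842  0.073 ] [ 0.4315 -0.1798  0.073 ]
```

```bash
cat >> h.py <<'E'
np.set_printoptions(precision=4,suppress=True)
H=np.array([.608,-.1937,.030]); YAW=np.radians(176.2)
def board(th,yaw=YAW):
    u=np.array([np.cos(yaw),np.sin(yaw),0]);z=np.array([0,0,1.])
    bx=u*np.cos(th)+z*np.sin(th); bz=-u*np.sin(th)+z*np.cos(th)
    return np.c_[bx,np.cross(bz,bx),bz]
def bp(th,p): # point in board_ledge frame (m) -> world
    return H+board(th)@(np.array(p)+[.005,0,.008])
FL=np.diag([1.,-1,-1])
def delta(pos,Rm,frm=None):
    o=ctrl.get_obs()
    p0,R0=(o["tool_pos"],R.from_rotvec(o["tool_rot"])) if frm is None else frm
    print("offset mm",R0.inv().apply(np.array(pos)-p0)*1000,"rot",(R0.inv()*R.from_matrix(Rm)).as_rotvec(),"target",np.array(pos))
E
python3 - <<'E'
from h import *
th=.04
t=bp(th,[.164,0,.0]); print(t, bp(th,[.164,0,.0175]),bp(th,[.164,0,.035]))
delta(t+[0,0,.16],board(0)@FL)
delta([.34,.2,.235],board(0)@FL)
E
```

```text
[ 0.4398 -0.1825  0.0448] [ 0.4405 -0.1826  0.0622] [ 0.4412 -0.1826  0.0797]
offset mm [-475.8333 -644.7513   26.509 ] rot [-0.0015 -0.0004 -0.2844] target [ 0.4398 -0.1825  0.2048]
offset mm [-250.634  -319.8651   -4.2064] rot [-0.0015 -0.0004 -0.2844] target [0.34  0.2   0.235]
```

```bash
python3 -m handwheel '[{"gripper":-1,"offset":[-31,-40,0],"rotation":[0,0,-0.035]},{"gripper":-1,"offset":[-63,-80,0],"rotation":[0,0,-0.07]},{"gripper":-1,"offset":[-94,-120,0],"rotation":[0,0,-0.105]},{"gripper":-1,"offset":[-125,-160,0],"rotation":[0,0,-0.14]},{"gripper":-1,"offset":[-157,-200,0],"rotation":[0,0,-0.175]},{"gripper":-1,"offset":[-188,-240,0],"rotation":[0,0,-0.21]},{"gripper":-1,"offset":[-219,-280,0],"rotation":[0,0,-0.245]},{"gripper":-1,"offset":[-250,-320,0],"rotation":[0,0,-0.284]}]' 60
python3 - <<'E'
from h import *
t=bp(.04,[.164,0,0]); delta(t+[0,0,.16],board(0)@FL)
E
```

```text
t: 1.15
tool_pos: [0.3396, 0.199, 0.2311]
tool_rot: [0.102, 3.14, 0.0]
contact_force: [-0.0, 0.7, -0.5]
opening: 0.0854
grip_force: 0.0
offset mm [-124.7901 -374.175    26.4   ] rot [0.     0.0003 0.0013] target [ 0.4398 -0.1825  0.2048]
```

```bash
python3 -m handwheel '[{"gripper":-1,"offset":[-18,-53,0],"rotation":[0,0,0]},{"gripper":-1,"offset":[-36,-107,0],"rotation":[0,0,0]},{"gripper":-1,"offset":[-54,-160,5],"rotation":[0,0,0]},{"gripper":-1,"offset":[-71,-214,10],"rotation":[0,0,0]},{"gripper":-1,"offset":[-89,-267,15],"rotation":[0,0,0]},{"gripper":-1,"offset":[-107,-321,20],"rotation":[0,0,0]},{"gripper":-1,"offset":[-125,-374,26],"rotation":[0,0,0]},{"gripper":-1,"offset":[-125,-374,26],"rotation":[0,0,0]}]'
python3 - <<'E'
from h import *
th=.04
t=bp(th,[.164,0,0.003]); delta(t,board(th)@FL)
im=ctrl.get_image("wrist")
a=cv2.cvtColor(im["image"],cv2.COLOR_RGB2BGR).copy()
for y in(-.03,.03):
    for x in(.158,.170):
        u,v=proj(im,bp(th,[x,y,.035])); print(x,y,u,v); cv2.circle(a,(int(round(u)),int(round(v))),2,(0,0,255),-1)
cv2.imwrite("pics/w1.png",a)
E
```

```text
t: 2.15
tool_pos: [0.439, -0.1836, 0.2041]
tool_rot: [-0.112, -3.137, -0.001]
contact_force: [-0.3, 0.3, -0.2]
opening: 0.0855
grip_force: 0.0
offset mm [ -1.2722   1.0203 156.3378] rot [ 0.001   0.0376 -0.0052] target [ 0.4399 -0.1825  0.0477]
0.158 -0.03 290.7117552878349 188.72075704053992
0.17 -0.03 291.13090776961474 175.79199702791269
0.158 0.03 223.06495115871195 189.0655607824542
0.17 0.03 222.5074018365528 176.1432732604759
```

View pics/w1.png

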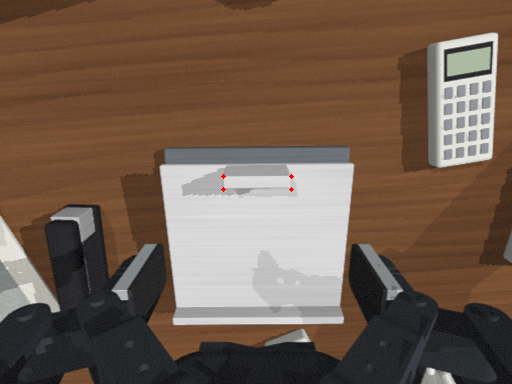

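The wrist view shows the predicted tab-top corners, (223..291, 176..189), falling on the tab's top face. The fingers straddle it, so I go down and grip.

```bash
python3 -m handwheel '[{"gripper":-1,"offset":[-1,1,50],"rotation":[0,0.02,-0.005]},{"gripper":-1,"offset":[-1,1,95],"rotation":[0,0.038,-0.005]},{"gripper":-1,"offset":[-1,1,130],"rotation":[0,0.038,-0.005]},{"gripper":-1,"offset":[-1,1,156],"rotation":[0,0.038,-0.005]},{"gripper":1,"offset":[-1,1,156],"rotation":[0,0.038,-0.005]},{"gripper":1,"offset":[-1,1,156],"rotation":[0,0.038,-0.005]},{"gripper":1,"offset":[-1,1,156],"rotation":[0,0.038,-0.005]},{"gripper":1,"offset":[-1,1,156],"rotation":[0,0.038,-0.005]}]' 80
python3 - <<'E'
from h import *
o=ctrl.get_obs();f=(o["tool_pos"],R.from_rotvec(o["tool_rot"]))
print(o["tool_pos"],o["contact_force"],o["grip_force"],o["opening"])
p0=o["tool_pos"]; loc=board(.04).T@(p0-H)  # actual grasp offset from hinge
for k in range(1,8):
    th=.04+k*(.62-.04)/7
    delta(H+board(th)@loc,board(th)@FL,f)
E
```

```text
t: 3.2
tool_pos: [0.4377, -0.184, 0.0501]
tool_rot: [-0.092, -3.096, 0.015]
contact_force: [-11.1, -18.5, -5.0]
opening: 0.0586
grip_force: 87.4
[ 0.4377 -0.184   0.0501] [-11.052  -18.5396  -4.981 ] 87.40294933319092 0.05861407956765203
offset mm [ -1.6299  -0.1678 -14.1314] rot [-0.0114  0.0791  0.0059] target [ 0.4399 -0.1842  0.0641]
offset mm [ -4.4238  -0.3409 -28.0794] rot [-0.0116  0.162   0.0055] target [ 0.4433 -0.1844  0.0779]
offset mm [ -8.3625  -0.5182 -41.7482] rot [-0.0119  0.2448  0.005 ] target [ 0.4479 -0.1847  0.0914]
offset mm [-13.4191  -0.6986 -55.044 ] rot [-0.0121  0.3277  0.0045] target [ 0.4535 -0.1851  0.1045]
offset mm [-19.5588  -0.8806 -67.8757] rot [-0.0123  0.4105  0.004 ] target [ 0.4602 -0.1855  0.117 ]
offset mm [-26.7395  -1.0632 -80.1552] rot [-0.0125  0.4934  0.0035] target [ 0.4679 -0.186   0.129 ]
offset mm [-34.9119  -1.245  -91.7982] rot [-0.0127  0.5763  0.003 ] target [ 0.4765 -0.1866  0.1403]
```

```bash
python3 -m handwheel '[{"gripper":1,"offset":[-1.6,0,-14],"rotation":[0,0.08,0]},{"gripper":1,"offset":[-4.4,0,-28],"rotation":[0,0.163,0]},{"gripper":1,"offset":[-8.4,0,-42],"rotation":[0,0.245,0]},{"gripper":1,"offset":[-13.4,0,-55],"rotation":[0,0.328,0]},{"gripper":1,"offset":[-19.6,0,-68],"rotation":[0,0.41,0]},{"gripper":1,"offset":[-26.7,0,-80],"rotation":[0,0.493,0]},{"gripper":1,"offset":[-35,0,-92],"rotation":[0,0.576,0]},{"gripper":1,"offset":[-35,0,-92],"rotation":[0,0.576,0]}]'
python3 - <<'E'
from h import *
import pickle
print(ctrl.get_obs()["tool_pos"])
for th in(.55,.6,.62): delta(bp(th,[.164,0,.003]),board(th)@FL)
d={n:ctrl.get_image(n) for n in("scene","top")}; pickle.dump(d,open("im1.pkl","wb"))
W=np.hstack([cv2.resize(cv2.cvtColor(d[n]["image"],cv2.COLOR_RGB2BGR)[y:y+120,x:x+120],(395,395),interpolation=2) for n,x,y in(("scene",130,130),("top",265,145))])
cv2.imwrite("pics/fold.png",W)
E
```

```text
t: 4.2
tool_pos: [0.4781, -0.1866, 0.1411]
tool_rot: [-0.077, -2.522, -0.012]
contact_force: [-6.6, -18.7, -2.8]
opening: 0.0584
grip_force: 89.4
[ 0.4781 -0.1866  0.1411]
offset mm [-1.0707  1.721  15.695 ] rot [-0.0123 -0.0679  0.0022] target [ 0.47   -0.1845  0.1277]
offset mm [-1.2575  1.6164  7.2307] rot [-0.0123 -0.0179  0.0019] target [ 0.475  -0.1849  0.1345]
offset mm [-1.4507  1.5744  3.8494] rot [-0.0123  0.0021  0.0017] target [ 0.4771 -0.185   0.1371]
```

View pics/fold.png

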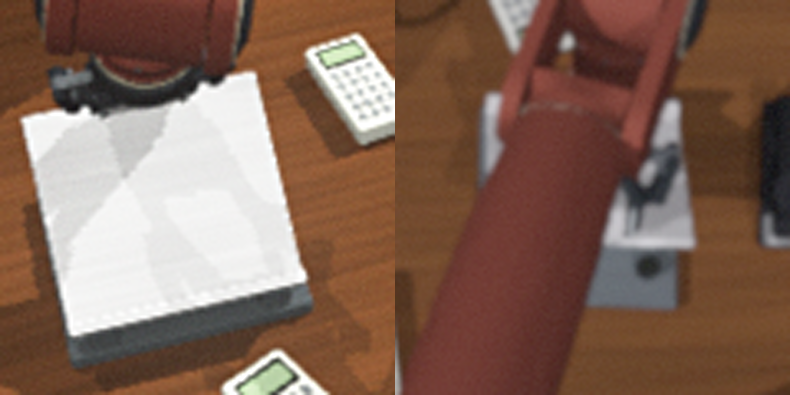

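The left half shows the board raised. Its upper -y corner is at scene (136.7,165.8) and top (355.8,220). I compute the angle from these, release, and back off along the tool axis.

```bash
python3 - <<'E'
from h import *
import pickle
d=pickle.load(open("im1.pkl","rb"))
print(tri(d["scene"],(136.7,165.8),d["top"],(355.8,220)))
for th in(.56,.6,.64): print(th,bp(th,[.17,-.095,0]),bp(th,[.17,.095,0]),proj(d["scene"],bp(th,[.17,.095,0])),proj(d["scene"],bp(th,[.17,-.095,0])),proj(d["top"],bp(th,[.17,-.095,0])))
E
python3 -m handwheel '[{"gripper":-1,"offset":[0,0,0],"rotation":[0,0,0]},{"gripper":-1,"offset":[0,0,0],"rotation":[0,0,0]},{"gripper":-1,"offset":[0,0,0],"rotation":[0,0,0]},{"gripper":-1,"offset":[0,0,0],"rotation":[0,0,0]},{"gripper":-1,"offset":[0,0,-20],"rotation":[0,0,0]},{"gripper":-1,"offset":[0,0,-50],"rotation":[0,0,0]},{"gripper":-1,"offset":[0,0,-90],"rotation":[0,0,0]},{"gripper":-1,"offset":[0,0,-130],"rotation":[0,0,0]}]'
python3 - <<'E'
from h import *
delta([.5235,.1473,.20],board(0,np.radians(171.9))@FL)
E
```

```text
(array([ 0.463 , -0.2791,  0.1399]), np.float64(0.0024364242833341044))
0.56 [ 0.4706 -0.0894  0.1297] [ 0.458  -0.2789  0.1297] (np.float64(136.64203928401716), np.float64(167.38448766756395)) (np.float64(206.5041819951719), np.float64(153.363711907602)) (np.float64(292.817127166737), np.float64(219.4952554934193))
0.6 [ 0.4747 -0.0896  0.1354] [ 0.4621 -0.2792  0.1354] (np.float64(136.43799185634896), np.float64(166.84526807502283)) (np.float64(206.69901562241282), np.float64(152.76414960850775)) (np.float64(292.9504969060123), np.float64(217.94131362576618))
0.64 [ 0.479  -0.0899  0.1409] [ 0.4664 -0.2795  0.1409] (np.float64(136.25442748332551), np.float64(166.40250284896794)) (np.float64(206.91951747602798), np.float64(152.25678848927484)) (np.float64(293.08422389575804), np.float64(216.3112675209725))
t: 5.3
tool_pos: [0.5541, -0.1868, 0.2471]
tool_rot: [-0.078, -2.526, -0.025]
contact_force: [0.2, -0.7, 0.4]
opening: 0.0853
grip_force: 0.0
offset mm [ 14.4976 331.6182  68.0398] rot [-0.0242 -0.614   0.0774] target [0.5235 0.1473 0.2   ]
```

```bash
python3 -m handwheel '[{"gripper":-1,"offset":[0,40,0],"rotation":[0,-0.05,0]},{"gripper":-1,"offset":[0,85,0],"rotation":[0,-0.12,0]},{"gripper":-1,"offset":[0,135,5],"rotation":[0,-0.22,0.02]},{"gripper":-1,"offset":[4,185,20],"rotation":[-0.01,-0.32,0.04]},{"gripper":-1,"offset":[8,235,35],"rotation":[-0.02,-0.42,0.06]},{"gripper":-1,"offset":[11,285,52],"rotation":[-0.024,-0.52,0.077]},{"gripper":-1,"offset":[14.5,331,68],"rotation":[-0.024,-0.614,0.077]},{"gripper":-1,"offset":[14.5,331.6,68],"rotation":[-0.024,-0.614,0.077]}]'
python3 - <<'E'
from h import *
import pickle
im=ctrl.get_image("wrist")
a=cv2.cvtColor(im["image"],cv2.COLOR_RGB2BGR)
m=((im["image"].min(2)>115)*255).astype(np.uint8); m=cv2.morphologyEx(m,cv2.MORPH_CLOSE,np.ones((13,13)))
u0,v0=map(int,proj(im,[.5235,.1473,.022]))
n,l,st,ce=cv2.connectedComponentsWithStats(m); k=l[v0,u0]; print(st[k],u0,v0)
c=max(cv2.findContours(((l==k)*255).astype(np.uint8),0,2)[0],key=cv2.contourArea)
P=np.array([onz(im,u,v,.022)[:2] for u,v in c[:,0]]).astype(np.float32)*1000
r=cv2.minAreaRect(P); print(r,cv2.boxPoints(r))
cv2.drawContours(a,[c],-1,(0,0,255),1); cv2.imwrite("pics/w2.png",a)
# board tab check in new top/scene
d={n:ctrl.get_image(n) for n in("scene","top")}; pickle.dump(d,open("im2.pkl","wb"))
W=np.hstack([cv2.resize(cv2.cvtColor(d[n]["image"],cv2.COLOR_RGB2BGR)[y:y+120,x:x+120],(395,395),interpolation=2) for n,x,y in(("scene",130,130),("top",265,145))])
W=np.vstack([W[:, :],])
cv2.imwrite("pics/fold2.png",W)
E
```

```text
t: 6.3
tool_pos: [0.5205, 0.1497, 0.198]
tool_rot: [-0.213, -3.133, 0.0]
contact_force: [0.6, 0.2, -0.2]
opening: 0.0855
grip_force: 0.0
[ 225  107   59  117 6537] 253 169
((521.9833984375, 146.8321075439453), (57.99729919433594, 123.49191284179688), 81.8386459350586) [[456.7461 126.8927]
 [578.9873 109.3616]
 [587.2207 166.7715]
 [464.9795 184.3026]]
```

View pics/w2.png

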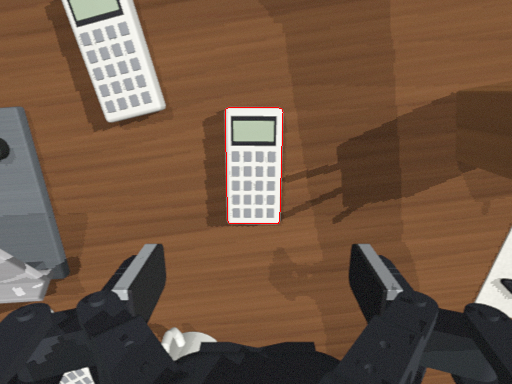

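View pics/fold2.png

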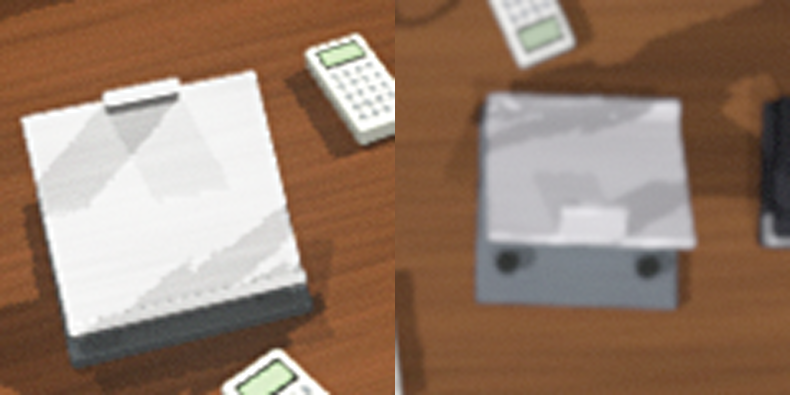

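Wrist view: calculator A's contour is (225..283, 107..224), and its size measures 123 x 58 mm, which fits. The board stands freely raised, with its +y upper corner at scene (207.5,152.2) and top (292.9,218.2).

Run:
```python
from h import *
import pickle
d=pickle.load(open("im2.pkl","rb"))
from math import atan2
s=120/395
for a,b in(((22,118),(694,247)),((255,73),(487,241))):
    p,e=tri(d["scene"],(130+a[0]*s,130+a[1]*s),d["top"],(265+(b[0]-395)*s,145+b[1]*s))
    u=board(0)[:,0]; r=np.hypot((p-H)@u,p[2]-.03); print(p,e,"r",r,"th",atan2(p[2]-.03,(p-H)@u)-atan2(8,175))
delta([.522,.1468,.002],board(0,np.radians(171.84))@FL)
```

```text
[ 0.4629 -0.2792  0.1397] 0.0025088299317992595 r 0.17717591356653672 th 0.6218353760734169
[ 0.474  -0.0884  0.1365] 0.0023727973863707434 r 0.17644765888352196 th 0.6023918023401729
offset mm [  1.6634   0.0579 197.5011] rot [-0.0006  0.0007  0.0012] target [0.522  0.1468 0.002 ]
```

The board is at about 0.61 rad, as wanted. Now I grasp the calculator.

```bash
python3 -m handwheel '[{"gripper":-1,"offset":[1.7,0,50],"rotation":[0,0,0]},{"gripper":-1,"offset":[1.7,0,100],"rotation":[0,0,0]},{"gripper":-1,"offset":[1.7,0,145],"rotation":[0,0,0]},{"gripper":-1,"offset":[1.7,0,180],"rotation":[0,0,0]},{"gripper":-1,"offset":[1.7,0,197],"rotation":[0,0,0]},{"gripper":-1,"offset":[1.7,0,197],"rotation":[0,0,0]},{"gripper":1,"offset":[1.7,0,197],"rotation":[0,0,0]},{"gripper":1,"offset":[1.7,0,197],"rotation":[0,0,0]}]' 50
python3 -m handwheel '[{"gripper":1,"offset":[0,0,0],"rotation":[0,0,0]},{"gripper":1,"offset":[0,0,0],"rotation":[0,0,0]},{"gripper":1,"offset":[0,0,0],"rotation":[0,0,0]},{"gripper":1,"offset":[0,0,-5],"rotation":[0,0,0]},{"gripper":1,"offset":[0,0,-40],"rotation":[0,0,0]},{"gripper":1,"offset":[0,0,-90],"rotation":[0,0,0]},{"gripper":1,"offset":[0,0,-150],"rotation":[0,0,0]},{"gripper":1,"offset":[0,0,-200],"rotation":[0,0,0]}]'
python3 - <<'E'
from h import *
th=.612
# calc centre at z=.011, tool tcp at z~.002 -> tcp 9mm beyond calc centre
delta(bp(th,[.068,0,.002+.11]),board(th)@FL)
im=ctrl.get_image("wrist")
cv2.imwrite("pics/w3.png",cv2.cvtColor(im["image"],cv2.COLOR_RGB2BGR))
E
```

```text
t: 7.45
tool_pos: [0.5236, 0.1473, 0.0046]
tool_rot: [0.221, 3.129, 0.0]
contact_force: [-1.4, -0.7, -0.6]
opening: 0.0567
grip_force: 55.1
t: 8.45
tool_pos: [0.521, 0.1474, 0.204]
tool_rot: [0.221, 3.133, 0.0]
contact_force: [-0.3, 0.7, -2.7]
opening: 0.0567
grip_force: 55.2
offset mm [-143.1996 -324.8099   33.9454] rot [ 0.0229  0.6126 -0.0723] target [ 0.6172 -0.1943  0.1702]
```

View pics/w3.png

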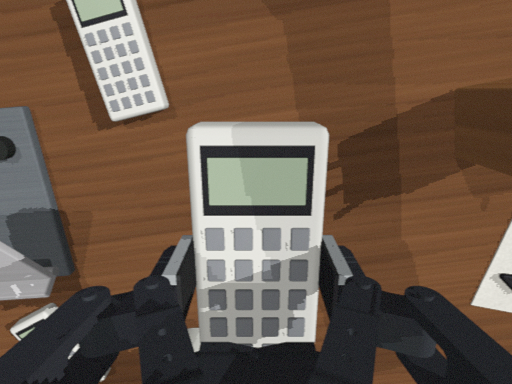

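The calculator is held square: its display end spans (188..328, 124) and its lower edge about (200..317, 343). I compute its pose in the tool.

Run:
```python
from h import *
im=ctrl.get_image("wrist"); o=ctrl.get_obs(); T=o["tool_pos"]; Q=R.from_rotvec(o["tool_rot"]); print(T)
for zz in(.0174,.020,.023):
    print(zz,[Q.inv().apply(onz(im,u,v,T[2]+zz)-T)*1000 for u,v in((188,130),(328,130),(258,123),(258,344),(201,340),(317,340))])
```

```text
[0.5248 0.148  0.2098]
0.0174 [array([ 60.4804, -26.3117, -18.2596]), array([ 60.4697,  29.4478, -18.0647]), array([ 63.2236,   1.5424, -18.1971]), array([-46.2732,   1.6825, -16.8094]), array([-43.6776, -26.8048, -16.9418]), array([-43.8611,  31.2117, -16.7368])]
0.02 [array([ 60.7962, -25.7489, -20.8619]), array([ 60.7857,  28.8661, -20.671 ]), array([ 63.483 ,   1.5335, -20.8006]), array([-43.7664,   1.6707, -19.4414]), array([-41.2241, -26.232 , -19.5711]), array([-41.4038,  30.5938, -19.3703])]
0.023 [array([ 61.1606, -25.0996, -23.8645]), array([ 61.1503,  28.1949, -23.6782]), array([ 63.7824,   1.5231, -23.8047]), array([-40.8739,   1.657 , -22.4784]), array([-38.393 , -25.571 , -22.6049]), array([-38.5684,  29.8808, -22.409 ])]
```

Run:
```python
from h import *
for i in range(3):
    o=ctrl.get_obs(); print(o["t"],o["tool_pos"],o["tool_rot"],np.abs(o["dq"]).max(),o["contact_force"]); ctrl.get_image("wrist")
th=.612
delta(bp(th,[.067,0,.11]),board(th)@FL)
```

```text
8.55 [0.5248 0.148  0.2098] [0.2202 3.1209 0.0041] 0.08315109013467158 [ 0.8856  0.2939 -0.5582]
8.6 [0.5231 0.1477 0.206 ] [0.2207 3.1265 0.0021] 0.08000429108464252 [ 0.1589 -0.2938 -3.3197]
8.65 [0.5215 0.1474 0.2028] [0.2212 3.1319 0.0003] 0.05742867914516643 [ 0.0951 -0.5472 -2.923 ]
offset mm [-143.4906 -324.5789   32.7751] rot [ 0.0222  0.61   -0.0726] target [ 0.6168 -0.1943  0.1679]
```

```bash
python3 -m handwheel '[{"gripper":1,"offset":[-20,-30,-10],"rotation":[0.002,0.06,-0.007]},{"gripper":1,"offset":[-40,-75,-10],"rotation":[0.005,0.14,-0.017]},{"gripper":1,"offset":[-65,-125,-5],"rotation":[0.009,0.23,-0.027]},{"gripper":1,"offset":[-85,-175,0],"rotation":[0.013,0.32,-0.038]},{"gripper":1,"offset":[-105,-225,5],"rotation":[0.016,0.42,-0.05]},{"gripper":1,"offset":[-125,-270,10],"rotation":[0.019,0.5,-0.06]},{"gripper":1,"offset":[-138,-305,15],"rotation":[0.021,0.57,-0.068]},{"gripper":1,"offset":[-143,-324,20],"rotation":[0.022,0.61,-0.072]}]'
python3 -m handwheel '[{"gripper":1,"offset":[0,0,0],"rotation":[0,0,0]},{"gripper":1,"offset":[0,0,0],"rotation":[0,0,0]},{"gripper":1,"offset":[0,0,0],"rotation":[0,0,0]},{"gripper":1,"offset":[0,0,0],"rotation":[0,0,0]},{"gripper":1,"offset":[0,0,0],"rotation":[0,0,0]},{"gripper":1,"offset":[0,0,0],"rotation":[0,0,0]},{"gripper":1,"offset":[0,0,0],"rotation":[0,0,0]},{"gripper":1,"offset":[0,0,0],"rotation":[0,0,0]}]'
python3 - <<'E'
from h import *
th=.612
delta(bp(th,[.067,0,.030]),board(th)@FL)
d={n:ctrl.get_image(n) for n in("scene","wrist")}
W=np.hstack([cv2.resize(cv2.cvtColor(d["scene"]["image"],cv2.COLOR_RGB2BGR)[110:250,120:260],(384,384),interpolation=2),cv2.resize(cv2.cvtColor(d["wrist"]["image"],cv2.COLOR_RGB2BGR),(400,384))])
cv2.imwrite("pics/above.png",W)
E
```

```text
t: 9.7
tool_pos: [0.6163, -0.1952, 0.1775]
tool_rot: [-0.086, -2.523, -0.03]
contact_force: [0.6, -0.2, -2.8]
opening: 0.0566
grip_force: 55.2
t: 10.7
tool_pos: [0.6174, -0.1937, 0.1821]
tool_rot: [-0.085, -2.53, -0.027]
contact_force: [0.3, -0.2, -1.5]
opening: 0.057
grip_force: 55.2
offset mm [-7.5176 -0.7314 91.8651] rot [ 0.0008  0.002  -0.0004] target [ 0.571  -0.1912  0.1025]
```

View pics/above.png

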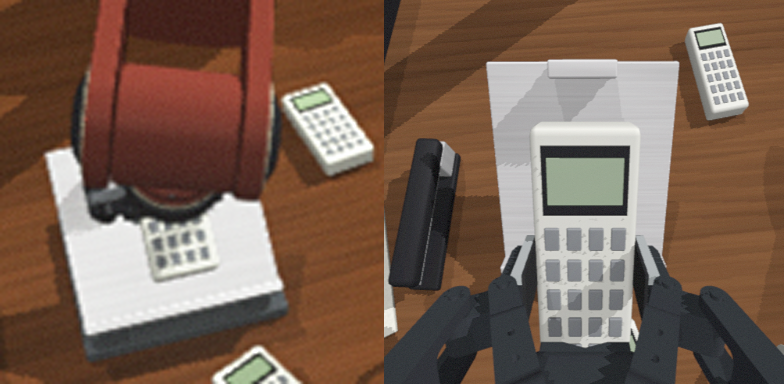

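The wrist half shows the calculator square and centred above the board, with its display end towards the tab at (582,68) and the stapler well to the side. I lower it along the board normal.

```bash
python3 -m handwheel '[{"gripper":1,"offset":[-2,0,18],"rotation":[0,0,0]},{"gripper":1,"offset":[-4,0,36],"rotation":[0,0,0]},{"gripper":1,"offset":[-6,0,54],"rotation":[0,0,0]},{"gripper":1,"offset":[-7,-1,70],"rotation":[0,0,0]},{"gripper":1,"offset":[-7.5,-1,84],"rotation":[0,0,0]},{"gripper":1,"offset":[-7.5,-1,92],"rotation":[0,0,0]},{"gripper":1,"offset":[-7.5,-1,92],"rotation":[0,0,0]},{"gripper":1,"offset":[-7.5,-1,92],"rotation":[0,0,0]}]'
python3 - <<'E'
from h import *
th=.612
for i in range(5):
    o=ctrl.get_obs(); print(board(th).T@(o["tool_pos"]-H)-[.005,0,.008],o["contact_force"]); ctrl.get_image("wrist")
delta(bp(th,[.067,0,.010]),board(th)@FL)
E
```

```text
t: 11.8
tool_pos: [0.5715, -0.1917, 0.1031]
tool_rot: [-0.085, -2.532, -0.027]
contact_force: [0.2, -0.5, -1.8]
opening: 0.0567
grip_force: 55.2
[0.0669 0.0004 0.0308] [ 0.2168 -0.5108 -1.8048]
[0.0669 0.0004 0.0309] [-0.6255 -0.3655 -1.6688]
[0.0669 0.0004 0.0309] [-0.7822  0.0452 -1.747 ]
[0.0669 0.0004 0.0308] [ 0.3447  0.2535 -1.9419]
[0.0669 0.0003 0.0306] [-0.5826 -0.3913 -1.5358]
offset mm [ 0.1327  0.3009 20.4785] rot [ 0.0004  0.003  -0.0005] target [ 0.5595 -0.1905  0.0861]
```

```bash
python3 -m handwheel '[{"gripper":1,"offset":[0,0,4],"rotation":[0,0,0]},{"gripper":1,"offset":[0,0,8],"rotation":[0,0,0]},{"gripper":1,"offset":[0,0,12],"rotation":[0,0,0]},{"gripper":1,"offset":[0,0,15],"rotation":[0,0,0]},{"gripper":1,"offset":[0,0,18],"rotation":[0,0,0]},{"gripper":1,"offset":[0,0,20],"rotation":[0,0,0]},{"gripper":1,"offset":[0,0,21],"rotation":[0,0,0]},{"gripper":1,"offset":[0,0,21],"rotation":[0,0,0]}]'
python3 -m handwheel '[{"gripper":1,"offset":[0,0,0],"rotation":[0,0,0]},{"gripper":1,"offset":[0,0,0.5],"rotation":[0,0,0]},{"gripper":1,"offset":[0,0,1],"rotation":[0,0,0]},{"gripper":1,"offset":[0,0,1.5],"rotation":[0,0,0]},{"gripper":1,"offset":[0,0,2],"rotation":[0,0,0]},{"gripper":1,"offset":[0,0,2.5],"rotation":[0,0,0]},{"gripper":1,"offset":[0,0,2.5],"rotation":[0,0,0]},{"gripper":1,"offset":[0,0,2.5],"rotation":[0,0,0]}]'
python3 - <<'E'
from h import *
th=.612
for i in range(4):
    o=ctrl.get_obs(); print(board(th).T@(o["tool_pos"]-H)-[.005,0,.008],board(th).T@o["contact_force"]); ctrl.get_image("wrist")
E
```

```text
t: 13.05
tool_pos: [0.5589, -0.1907, 0.0852]
tool_rot: [-0.085, -2.531, -0.027]
contact_force: [0.1, 0.1, -1.6]
opening: 0.0568
grip_force: 55.2
t: 14.05
tool_pos: [0.5584, -0.1907, 0.0841]
tool_rot: [-0.085, -2.533, -0.026]
contact_force: [5.3, 0.7, 1.9]
opening: 0.0569
grip_force: 56.0
[0.0667 0.0003 0.0078] [-3.2241 -1.0732  4.5504]
[0.0667 0.0003 0.0077] [-3.2081 -1.0902  4.961 ]
[0.0667 0.0003 0.0077] [-2.1893 -1.1957  4.3229]
[0.0667 0.0003 0.0078] [-3.1339 -0.8708  4.9879]
```

Contact occurs about where expected. I press slightly more to seat it flat, then open gently.

```bash
python3 -m handwheel '[{"gripper":1,"offset":[0,0,0.4],"rotation":[0,0,0]},{"gripper":1,"offset":[0,0,0.8],"rotation":[0,0,0]},{"gripper":1,"offset":[0,0,0.8],"rotation":[0,0,0]},{"gripper":1,"offset":[0,0,0.8],"rotation":[0,0,0]},{"gripper":1,"offset":[0,0,0.8],"rotation":[0,0,0]},{"gripper":1,"offset":[0,0,0.8],"rotation":[0,0,0]},{"gripper":1,"offset":[0,0,0.8],"rotation":[0,0,0]},{"gripper":1,"offset":[0,0,0.8],"rotation":[0,0,0]}]' 20
python3 - <<'E'
from h import *
th=.612
for i in range(3):
    o=ctrl.get_obs(); print(board(th).T@(o["tool_pos"]-H)-[.005,0,.008],board(th).T@o["contact_force"]); ctrl.get_image("wrist")
E
```

```text
t: 15.25
tool_pos: [0.5584, -0.1907, 0.0839]
tool_rot: [-0.085, -2.534, -0.026]
contact_force: [5.6, 0.7, 4.0]
opening: 0.0568
grip_force: 56.1
[0.0667 0.0003 0.0076] [-2.285  -1.0545  6.4306]
[0.0667 0.0003 0.0075] [-3.3924 -0.426   6.5067]
[0.0667 0.0003 0.0075] [-2.8885 -1.1736  6.1647]
```

Resting on the board. Opening, then retreating along the normal.

```bash
python3 -m handwheel '[{"gripper":0.2,"offset":[0,0,0],"rotation":[0,0,0]},{"gripper":-0.1,"offset":[0,0,0],"rotation":[0,0,0]},{"gripper":-0.3,"offset":[0,0,0],"rotation":[0,0,0]},{"gripper":-0.5,"offset":[0,0,0],"rotation":[0,0,0]},{"gripper":-0.8,"offset":[0,0,0],"rotation":[0,0,0]},{"gripper":-1,"offset":[0,0,0],"rotation":[0,0,0]},{"gripper":-1,"offset":[0,0,0],"rotation":[0,0,0]},{"gripper":-1,"offset":[0,0,0],"rotation":[0,0,0]}]'
python3 -m handwheel '[{"gripper":-1,"offset":[0,0,-10],"rotation":[0,0,0]},{"gripper":-1,"offset":[0,0,-30],"rotation":[0,0,0]},{"gripper":-1,"offset":[0,0,-60],"rotation":[0,0,0]},{"gripper":-1,"offset":[0,0,-95],"rotation":[0,0,0]},{"gripper":-1,"offset":[0,0,-130],"rotation":[0,0,0]},{"gripper":-1,"offset":[0,0,-160],"rotation":[0,0,0]},{"gripper":-1,"offset":[0,0,-180],"rotation":[0,0,0]},{"gripper":-1,"offset":[0,0,-180],"rotation":[0,0,0]}]'
python3 -m handwheel '[{"gripper":-1,"offset":[0,50,0],"rotation":[0,0,0]},{"gripper":-1,"offset":[0,100,0],"rotation":[0,0,0]},{"gripper":-1,"offset":[0,150,0],"rotation":[0,0,0]},{"gripper":-1,"offset":[0,200,0],"rotation":[0,0,0]},{"gripper":-1,"offset":[0,250,0],"rotation":[0,0,0]},{"gripper":-1,"offset":[0,300,0],"rotation":[0,0,0]},{"gripper":-1,"offset":[0,340,0],"rotation":[0,0,0]},{"gripper":-1,"offset":[0,340,0],"rotation":[0,0,0]}]'
python3 - <<'E'
from h import *
import pickle
d={n:ctrl.get_image(n) for n in("scene","top")}; pickle.dump(d,open("im3.pkl","wb"))
W=np.hstack([cv2.resize(cv2.cvtColor(d[n]["image"],cv2.COLOR_RGB2BGR)[y:y+120,x:x+120],(395,395),interpolation=2) for n,x,y in(("scene",130,130),("top",265,145))])
cv2.imwrite("pics/final.png",W)
E
```

```text
t: 16.4
tool_pos: [0.5569, -0.1906, 0.0824]
tool_rot: [-0.085, -2.53, -0.027]
contact_force: [-0.7, 0.5, -0.6]
opening: 0.0851
grip_force: 0.0
t: 17.4
tool_pos: [0.6613, -0.1977, 0.2323]
tool_rot: [-0.085, -2.535, -0.025]
contact_force: [0.6, -0.1, 0.2]
opening: 0.0853
grip_force: 0.0
t: 18.4
tool_pos: [0.6816, 0.1447, 0.2289]
tool_rot: [-0.079, -2.529, -0.026]
contact_force: [-0.5, -1.1, 0.2]
opening: 0.0852
grip_force: 0.0
```

View pics/final.png

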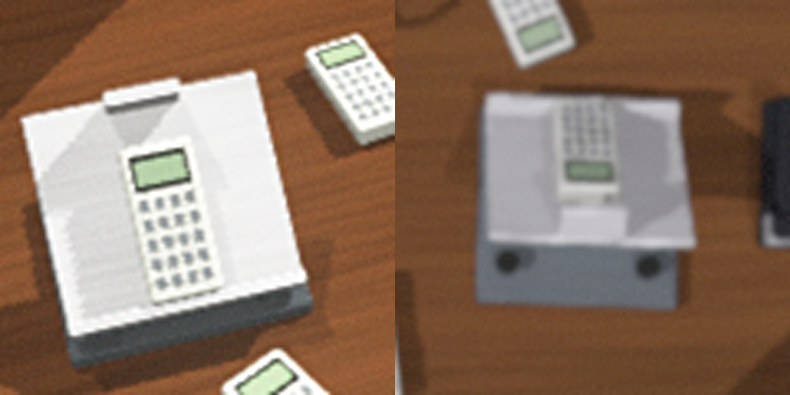

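The calculator lies square on the board, with its display at scene-crop (160,170) and top-crop (588,171). The board corners have not moved. I check how far it is from the ledge.

Run:
```python
from h import *
import pickle
d=pickle.load(open("im3.pkl","rb")); s=120/395; th=.612
for a,b in(((160,170),(588,171)),):
    p,e=tri(d["scene"],(130+a[0]*s,130+a[1]*s),d["top"],(265+(b[0]-395)*s,145+b[1]*s)); print(p,e,board(th).T@(p-H)-[.005,0,.008])
# scene-only: lower and upper end of key face on plane z_b=.022
B=board(th)
for q in((120,147),(190,137),(153,302),(222,290),(160,170)):
    o,r=ray(d["scene"],130+q[0]*s,130+q[1]*s); k=B.T@(o-H)-[.005,0,.008]; m=B.T@r; print(q,k+m*(.022-k[2])/m[2])
```

```text
[ 0.5397 -0.1877  0.12  ] 0.0009562716560878891 [ 0.1028 -0.0015  0.0263]
(120, 147) [0.1283 0.0243 0.022 ]
(190, 137) [ 0.1247 -0.0312  0.022 ]
(153, 302) [0.002  0.0262 0.022 ]
(222, 290) [-0.0011 -0.0282  0.022 ]
(160, 170) [ 0.1035 -0.0022  0.022 ]
```

```bash
python3 -c "
from station import ctrl
print(ctrl.finish_job())"
```

```text
the job is handed in; nothing more can be done
None
```

I handed the job in at about 18.5 s; no verdict came back. By my camera measurements, the board stands let go at about 35° and the calculator lies square on it, keys outward, display uppermost, lower end at the ledge; I did not re-measure the mug, stapler and pen pot, but the arm kept clear of them.

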